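# Move the setting masters from the transit rack to the bench rack in the same order

### The arm

A 7-joint arm with a two-finger parallel gripper is mounted at the origin on a cart in front of the work surface, level with it; the furniture and walls round the work are solid. World frame = base frame: x ahead of the robot, y to its left, z up, the work surface at z = 0. Lengths are in mm, angles in rad, forces in N, time in s.
With the tool pointing down it reaches from about 400 to 750 mm from the base axis. Payload 19.5 kg.
Tool frame: the origin (TCP) lies midway between the tips of the shut fingers; the grasp point (between the pads) lies bot.grip_point_offset behind it (bot.grip_point_offset is the distance from the TCP to the grasp point, in mm); z points along the fingers, y is the direction in which the jaws open and shut (so a half turn about z gives the same grasp; the last joint's range is limited). The gripper opens to 85 mm and grips with 20 to 120 N. Pads are 22 mm wide; open, the fingers measure 114 mm over their backs; the gripper's body (76 mm by 85 mm) begins 54 mm behind the grasp point. The pads swing forward as they close: fully open they stand 13 mm farther back than shut.
Start: joints at [1.122, 0.707, -0.028, 1.485, 0.022, 0.951, -0.075], TCP at [227.502, -528.051, 231.268] pointing down, gripper open.
Joint ranges: [-2.71, 2.71], [-0.32, 2.16], [-1.57, 1.52], [0, 2.45], [-1.46, 4.6], [0, 2.02], [-2.83, 2.83]. Speed limits (rad/s): [1.89, 1.89, 2.57, 2.57, 3.01, 3.01, 3.01].

### API

Orientations are given as a 3x3 rotation matrix whose columns are the frame's x, y, z axes.
In Python, from rig import bot, imaging gives the robot as it stands.
- The arm moves only by the tool move_arm, never from a script. Its argument "motion" is text: rows parted by semicolons, each of 5 numbers parted by spaces: the shift along the world's x, y, z in mm, then the turn about the world's z in rad, then the finger opening in mm, from 0 to 85.4. A call has 1 to 12 rows; each row is the pose to reach, as a shift and turn from the pose measured when the call began; what a row does not reach only later rows make up. A row lasts 1/8 s, in which the tool goes at most 62.5 mm and 10.7 degrees, less where a joint would pass 70% of its speed; a pose out of reach is approached as far as the arm can. A call with a gripper value outside its range is refused whole. The fingers move at their own pace and stop on an object; the grip force is fixed at half the most. Time passes only in rows, so rows that repeat a pose let the fingers close. It gives the time, the measured TCP pose, the force and the opening at its end, in the units of the state.
- bot.sense(): the state, without advancing time (a new reading comes with each control period).
- imaging.grab_frame(name): name is "scene" or "top" or "wrist"; returns (picture, depth): 384x512x3 uint8, red, green, blue; 384x512 float32, mm along the optical axis (not along the pixel's ray), 0 where there is no reading.
- imaging.get_calibration(name): a dict with "mtx" (3x3 intrinsics, pixels), "R" (3x3) and "t" (3): a world point X has camera coordinates R X + t; the wrist camera has in their place "mount" (4x4, takes a point from camera to tool coordinates, whose origin is the TCP and whose axes are the flange's). Camera axes: x right, y down, z forward; pixel columns grow to the right and rows downward; lengths in mm; the calibration is good to about 2 mm. A picture is of the moment at which its call begins: read the wrist's pose just before it. get_calibration takes no time and is no camera call.
- bot.job_done(): hands the job in, once; it reports no verdict.
The state is a dict: "time_s": time; "joint_pos": joint angles; "joint_velocities": joint speeds; "effort": joint torques, N m; "tool_pos": TCP position; "tool_rot": TCP orientation; "force": force on the tool from outside, world axes, zero at the start; "wrist_torque": the same for the moment, N m; "width": finger opening in mm.
Only numpy, scipy, OpenCV 4.12 (cv2) and the standard library are available. Lean on these libraries where they do the work, as an engineer would, in place of code of your own. Each camera call takes 0.05 s, during which the arm holds its last target. There are 200 camera calls.

### The job

The four setting masters have come from the gauge room in the plywood transit rack, standing in the order in which the next job uses them. Move them one by one to the empty steel bench rack, keeping that order from left to right: each into the same place of its row, upright between its dividers and resting on both rods. Do not knock the other things on the bench about.

Things in the scene. Friction and masses are not known exactly. Their poses are not given: they have to be found in the camera images.
- bronze_ring: Beige-bronze master ring, 136 mm across, 27 mm thick (along its axis), wall 18 mm. (Its two likes in the cradle, back right, are no part of the job.) Origin: its middle; own y = its axis, level along the rack, so it stands on edge. Seated in either rack its middle is 90 mm and the rim's top 158 mm above the worktop. About 0.8 kg, stands freely; pinch the top of the rim across its thickness from above.
- thin_ring: Bright ground steel ring, 107 mm across, 18 mm thick, with a wide bore and thin rim: the smallest of the four. Origin: its middle; own y = its axis, level along the rack, so it stands on edge. Seated in either rack its middle is 73 mm and the rim's top 127 mm above the worktop. About 0.3 kg, stands freely; pinch the top of the rim across its thickness from above.
- dark_sleeve: Dark steel spacer ring, 120 mm across, 34 mm thick (the thickest), wall 11 mm. Origin: its middle; own y = its axis, level along the rack, so it stands on edge. Seated in either rack its middle is 80 mm and the rim's top 140 mm above the worktop. About 0.55 kg, stands freely; pinch the top of the rim across its thickness from above.
- setting_disc: Light metal setting disc, 124 mm across, 22 mm thick, closed web with a hub instead of a bore. Origin: its middle; own y = its axis, level along the rack, so it stands on edge. Seated in either rack its middle is 83 mm and the rim's top 145 mm above the worktop. About 0.6 kg, stands freely; pinch the top of the rim across its thickness from above.
- transit_rack: Plywood rack on the left in which the four stand at the start, one in each place, in changing order. 120 (x) x 252 (y) mm. Two rods along y at x = -30 and +30 mm carry each ring by its lower rim, centring it at x = 0. Wire dividers, 67 mm high, part four places with middles at y = +87, +29, -29, -87 mm. Origin: centre of base, on the worktop; y along the row to the left. Fixed.
- bench_rack: Dark steel rack with aluminium cheeks, empty, about 275 mm to the right of the transit rack, roughly in line. Same measures: places at y = +87, +29, -29, -87 mm, each 46 to 52 mm wide between dividers 67 mm high, rods 12 mm thick at x = -30, +30 mm, middles 22 mm up. Origin: centre of base, on the worktop; y along the row to the left. Each rack is turned by up to 0.2 rad. Fixed.
- black_plug: Bystander: plug gauge with a black handle, standing on its bright 40 mm foot behind the bench rack, 147 mm high. Origin: centre of its underside.
- loose_stud: Bystander: bright shouldered stud standing behind the bench rack, 22 mm across, 42 mm high. Origin: centre of its underside.

How it is judged:
By the outcome, as a careful person would: the job done as asked, in the order asked, and still so for the second after the job is handed in, with the robot touching nothing.
It also fails if it takes over 107 s, if anything falls off the work surface, if the arm or the gripper's body presses on something with over 40 N, if the wrist force passes 120 N, or if a joint passes its speed limit or range.

## Working session

There is one attempt and no reset: what is moved stays moved. The work goes in short steps, Python scripts to look and compute and a tool call to move; the robot and the scene stay as the last step left them, time stands still between calls to the robot, and variables do not carry over. Pictures are saved under pics/ and viewed, about 12 in all and at most 16, crops included, and the job is handed in when it is done.

Besides the shell and the picture viewer there is one more tool, called after ">>>" as name(argument=value, ...) on one line, values as JSON. move_arm: Moves the arm, as the interface text tells. Its arguments: {"type":"object","properties":{"motion":{"type":"string"}},"required":["motion"]}

```bash
mkdir -p pics; ls
cat > h.py <<'E'
import numpy as np, cv2
from rig import bot, imaging
def grab(name):
    s=bot.sense(); p,d=imaging.grab_frame(name); c=imaging.get_calibration(name)
    if name=="wrist":
        M=np.eye(4); M[:3,:3]=s["tool_rot"]; M[:3,3]=s["tool_pos"]; T=M@np.array(c["mount"])
    else:
        T=np.eye(4); R=np.array(c["R"]); T[:3,:3]=R.T; T[:3,3]=-R.T@np.array(c["t"]).ravel()
    K=np.array(c["mtx"]); v,u=np.mgrid[:d.shape[0],:d.shape[1]]
    P=np.stack([(u-K[0,2])/K[0,0]*d,(v-K[1,2])/K[1,1]*d,d],-1)@T[:3,:3].T+T[:3,3]
    P[d<=0]=np.nan
    return p,d,P,K,T
def save(p,n): cv2.imwrite("pics/"+n,p[:,:,::-1])
E
python3 - <<'E'
from h import *
s=bot.sense(); print(s, bot.grip_point_offset)
for n in("scene","top"):
    p,d,P,K,T=grab(n); save(p,n+"0.png"); np.savez(n+"0.npz",p=p,P=P,d=d); print(n,T.round(2),K)
E
```

```text
pics
{'time_s': 0.0, 'joint_pos': array([ 1.12230014,  0.70708789, -0.02761368,  1.48499322,  0.02198221,
        0.95089302, -0.0754952 ]), 'joint_velocities': array([-0.00100533, -0.00012273, -0.00015696,  0.00192274, -0.00187614,
        0.00087954, -0.00165618]), 'effort': array([ 1.35717378e-04, -8.83219099e+01,  1.23504516e+00, -2.36164248e+01,
        1.69082283e-02,  6.70642796e-03,  5.58049385e-05]), 'tool_pos': array([ 227.40857255, -527.83634651,  230.83752494]), 'tool_rot': array([[ 9.18396369e-01,  3.95661357e-01, -4.47434185e-04],
       [ 3.95661610e-01, -9.18395843e-01,  9.82614592e-04],
       [-2.21390721e-05, -1.07946220e-03, -9.99999417e-01]]), 'force': array([0.52467208, 0.0120416 , 0.63490372]), 'wrist_torque': array([-0.05061615, -0.01421142,  0.01158431]), 'width': 85.45502629068378} 18.700000000000003
scene [[-4.8000e-01 -6.8000e-01  5.5000e-01  1.0297e+02]
 [-8.8000e-01  3.7000e-01 -3.0000e-01  4.6630e+02]
 [ 0.0000e+00 -6.3000e-01 -7.8000e-01  7.6038e+02]
 [ 0.0000e+00  0.0000e+00  0.0000e+00  1.0000e+00]] [[431.15658361   0.         263.36998632]
 [  0.         431.15658361 197.88770654]
 [  0.           0.           1.        ]]
top [[ 1.00000e-02 -9.80000e-01  1.80000e-01  3.94520e+02]
 [-1.00000e+00 -2.00000e-02 -2.00000e-02  2.06410e+02]
 [ 2.00000e-02 -1.80000e-01 -9.80000e-01  1.00486e+03]
 [ 0.00000e+00  0.00000e+00  0.00000e+00  1.00000e+00]] [[396.56989547   0.         257.3586433 ]
 [  0.         396.56989547 185.07634755]
 [  0.           0.           1.        ]]
```

View pics/scene0.png

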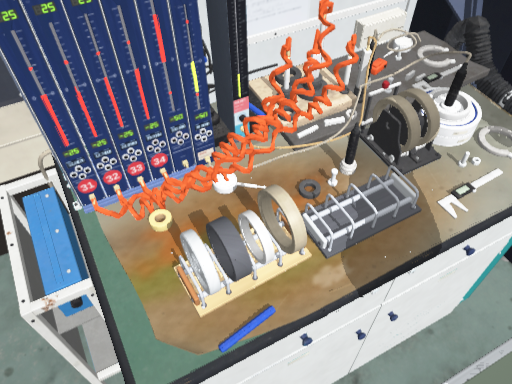

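View pics/top0.png

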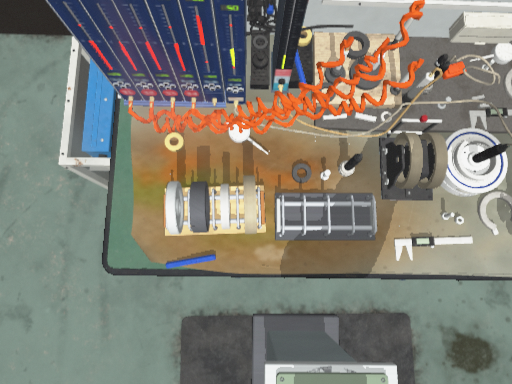

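Scene: left to right in the transit rack stand disc (top px 175,207), dark sleeve (199,207), thin ring (225,207) and bronze ring (250,204). The bench rack is at (325,215) and empty, with stud and plug behind it. I'll make an orthographic map next.

Run:
```python
from h import *
a=np.load("top0.npz");P=a["P"];p=a["p"]
def at(u,v): return P[v,u].round(0)
for n,q in dict(disc=(175,207),dark=(199,207),thin=(225,207),bronze=(250,204),rack=(325,215)).items(): print(n,at(*q))
for nm in("top0","scene0"):
    a=np.load(nm+".npz");P=a["P"];p=a["p"]
    # sorted by height so that the highest drawn last; px: col=(470-y)... 
    Q=P.reshape(-1,3);C=p.reshape(-1,3);k=~np.isnan(Q[:,0])&(Q[:,2]>8)&(Q[:,2]<175)&(abs(Q[:,0]-390)<170)&(Q[:,1]>-160)&(Q[:,1]<480)
    Q=Q[k];C=C[k];o=np.argsort(Q[:,2]);im=np.zeros((540,790,3),np.uint8)
    for q,c in zip(Q[o],C[o]):
        x=int((480-q[1])*1.25);y=int((560-q[0])*1.25)
        h=int(q[2]/175*179); col=cv2.cvtColor(np.uint8([[[h,255,255]]]),cv2.COLOR_HSV2RGB)[0,0]
        im[max(y-1,0):y+1,max(x-1,0):x+1]=col
    globals()[nm]=im
save(top0,"o_top.png")
c=cv2.resize(np.load("top0.npz")["p"][165:255,150:390],(800,300),interpolation=cv2.INTER_CUBIC)
im=np.vstack([c,cv2.copyMakeBorder(top0[60:360],0,0,0,10,0)]);save(im,"o.png")
```

```text
disc [505. 367. 140.]
dark [506. 315. 135.]
thin [508. 259. 127.]
bronze [512. 203. 154.]
rack [507.  13.  10.]
```

View pics/o.png

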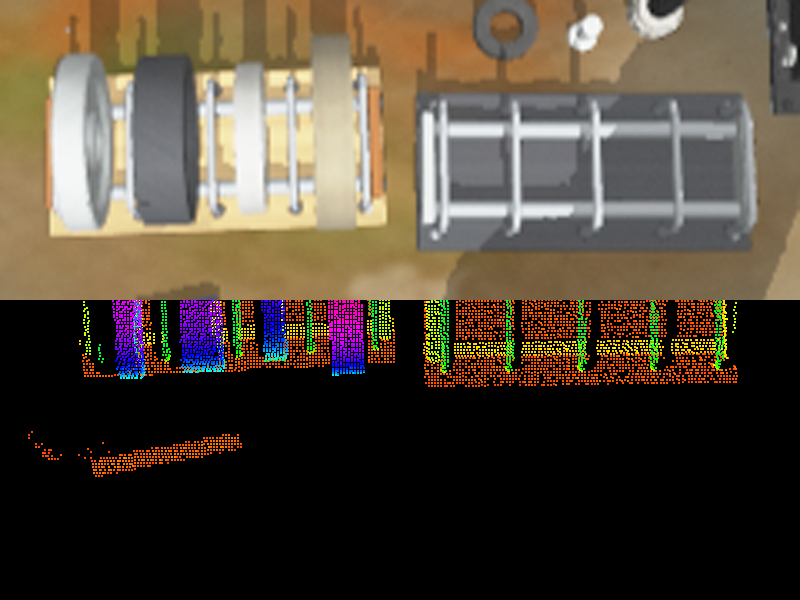

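Run:
```python
from h import *
Q=np.load("top0.npz")["P"].reshape(-1,3);Q=Q[~np.isnan(Q[:,0])]
S=np.load("scene0.npz")["P"].reshape(-1,3);S=S[~np.isnan(S[:,0])]
def box(A,x0,x1,y0,y1,z0,z1): return A[(A[:,0]>x0)&(A[:,0]<x1)&(A[:,1]>y0)&(A[:,1]<y1)&(A[:,2]>z0)&(A[:,2]<z1)]
for n,A in(("top",Q),("scene",S)):
    B=box(A,380,640,-140,150,58,80); 
    h,e=np.histogram(B[:,1],np.arange(-140,151,4)); print(n,"bench dividers z58-80",[(int(b),int(a)) for a,b in zip(h,e) if a>3])
    for r,(y0,y1,x0,x1) in dict(bench=(-140,150,380,640),transit=(150,430,380,640)).items():
        B=box(A,x0,x1,y0,y1,4,16);
        if len(B)>50:
            print(n,r,"base z",np.median(B[:,2]),cv2.minAreaRect(B[:,:2].astype(np.float32)))
        B=box(A,x0,x1,y0,y1,23,32)  # rod tops
        for lo,hi in((440,505),(505,570)):
            C=B[(B[:,0]>lo)&(B[:,0]<hi)]; 
            for it in range(8):
                f=np.polyfit(C[:,1],C[:,0],1); e=abs(np.polyval(f,C[:,1])-C[:,0]); C=C[e<max(5,np.percentile(e,85))]
            print(n,r,"rod slope",f.round(3),len(C),"x at mean",C.mean(0).round(1))
    for nm,top,yc in(("disc",145,367),("dark",140,315),("thin",127,259),("bronze",158,203)):
        B=box(A,420,600,yc-30,yc+30,top-5,top+8)
        print(n,nm,len(B),"z",np.percentile(B[:,2],[50,98]).round(1),"x",np.percentile(B[:,0],[2,50,98]).round(1),"y",np.percentile(B[:,1],[2,50,98]).round(1))
```

```text
top bench dividers z58-80 [(-100, 36), (-96, 60), (-48, 33), (-44, 73), (-40, 7), (-36, 14), (8, 9), (12, 57), (16, 28), (68, 43), (72, 44), (120, 45), (124, 58)]
top bench base z 10.372965763061814 ((515.7734375, -0.4296875), (245.62783813476562, 280.1512451171875), 0.31715917587280273)
top bench rod slope [-1.5000e-02  4.7447e+02] 297 x at mean [474.3  11.4  25.9]
top bench rod slope [-1.30000e-02  5.34109e+02] 297 x at mean [533.9  16.6  26. ]
top transit base z 10.64258008863925 ((503.5152587890625, 298.00030517578125), (243.54795837402344, 266.7030944824219), 0.7514846324920654)
top transit rod slope [-4.7000e-02  4.9846e+02] 115 x at mean [485.6 270.1  26. ]
top transit rod slope [-8.40000e-02  5.66903e+02] 84 x at mean [545.2 258.3  26.3]
top disc 187 z [142.2 145.6] x [488.2 510.  533. ] y [366.9 377.4 388.8]
top dark 243 z [137.4 140.4] x [494.1 514.1 534.5] y [304.1 319.7 335.4]
top thin 132 z [124.  127.2] x [497.3 517.2 535.7] y [252.2 261.4 270.7]
top bronze 210 z [155.3 158.4] x [496.8 520.2 542.7] y [192.4 204.5 216.6]
scene bench dividers z58-80 [(-104, 6), (-100, 63)
[... 365 characters left out ...]
]
scene bench rod slope [-8.00000e-03  5.31702e+02] 350 x at mean [531.6  14.8  27. ]
scene transit base z 12.038555312254061 ((499.21978759765625, 292.37750244140625), (269.5370788574219, 244.4134063720703), 88.38449096679688)
scene transit rod slope [-4.80000e-02  4.95501e+02] 153 x at mean [480.6 311.1  26.8]
scene transit rod slope [-1.25000e-01  5.57848e+02] 91 x at mean [522.7 280.5  29.6]
scene disc 312 z [143.5 147. ] x [485.3 506.7 534.8] y [365.5 376.6 386.9]
scene dark 432 z [138.4 141.4] x [489.2 510.1 536.4] y [302.4 319.2 335.2]
scene thin 205 z [125.4 128.5] x [494.1 513.6 537. ] y [250.4 260.1 269.1]
scene bronze 322 z [156.4 159. ] x [494.  515.5 542.6] y [189.6 203.3 216.1]
```

Two cameras agree within about 2 mm:
- **Bench rack:** centre about (503, 12.5), turned +0.014.
- **Transit rack:** centre about (514, 290), turned about +0.05.

I'll move above the bronze ring first; going right to left keeps the carrying paths clear.

>>> move_arm(motion="220 300 60 -0.15 85; 220 300 60 -0.15 85; 220 300 60 -0.2 85; 220 300 60 -0.25 85; 220 300 60 -0.3 85; 220 300 60 -0.357 85; 220 300 60 -0.357 85; 290 560 60 -0.357 85; 290 560 60 -0.357 85; 290 560 60 -0.357 85; 290 560 60 -0.357 85; 290 560 60 -0.357 85")

```text
time_s: 1.6
tool_pos: [517.6, 35.1, 290.4]
tool_rot: [[0.999, 0.054, -0.001], [0.054, -0.999, 0.002], [-0.001, -0.002, -1.0]]
force: [-0.2, -0.7, -0.1]
width: 85.2
```

>>> move_arm(motion="0 172 0 0 44; 0 172 0 0 44; 0 172 0 0 44; 0 172 0 0 44; 0 172 0 0 44")

```text
time_s: 2.22
tool_pos: [517.9, 205.4, 290.2]
tool_rot: [[0.999, 0.052, -0.001], [0.052, -0.999, 0.001], [-0.001, -0.001, -1.0]]
force: [-0.7, -1.1, -1.1]
width: 43.9
```

Run:
```python
from h import *
s=bot.sense();print(s["time_s"],s["tool_pos"].round(1),s["tool_rot"].round(3),s["width"],s["joint_pos"].round(2))
p,d,P,K,T=grab("wrist");save(cv2.resize(p,(768,576)),"w1.png");np.savez("w1.npz",p=p,P=P); print(T.round(2))
```

```text
2.225 [517.9 205.4 290.2] [[ 0.999  0.052 -0.001]
 [ 0.052 -0.999  0.001]
 [-0.001 -0.001 -1.   ]] 43.87628079556603 [-0.52  0.62  0.16  1.45 -0.11  1.07 -1.85]
[[ 5.0000e-02 -9.6000e-01 -2.7000e-01  5.8748e+02]
 [-1.0000e+00 -5.0000e-02 -1.0000e-02  2.0952e+02]
 [ 0.0000e+00  2.7000e-01 -9.6000e-01  4.3213e+02]
 [ 0.0000e+00  0.0000e+00  0.0000e+00  1.0000e+00]]
```

View pics/w1.png

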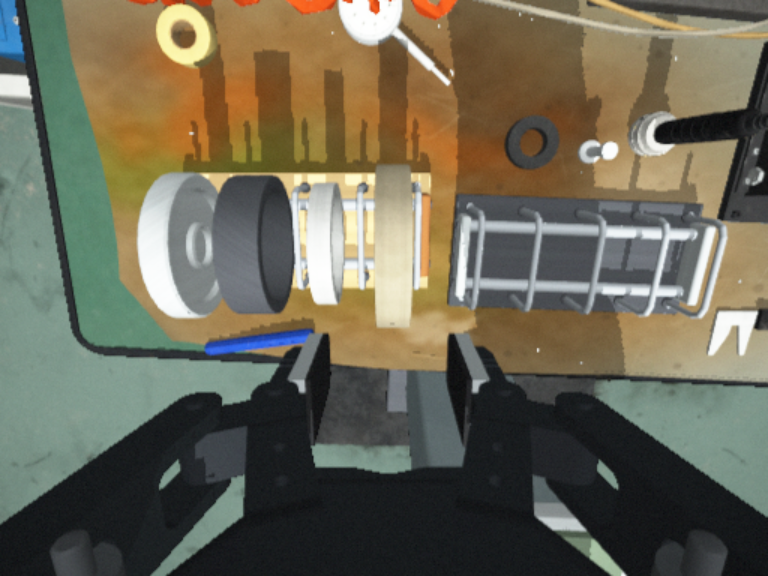

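Wrist view: bronze rim at (393,247)/768 scale, upright, and the jaws are square to the racks. I'll refine ring tops and bench dividers from this depth.

```bash
cat >> h.py <<'E'
def box(A,x0,x1,y0,y1,z0,z1): return A[(A[:,0]>x0)&(A[:,0]<x1)&(A[:,1]>y0)&(A[:,1]<y1)&(A[:,2]>z0)&(A[:,2]<z1)]
def flat(P): A=P.reshape(-1,3); return A[~np.isnan(A[:,0])]
def ring(A,nm,top,yc):
    B=box(A,400,620,yc-26,yc+26,top-4,top+6)
    if len(B)<20: print(nm,len(B)); return
    print(nm,len(B),"z",np.percentile(B[:,2],98).round(1),"x",np.percentile(B[:,0],[1,99]).mean().round(1),"y",np.percentile(B[:,1],[1,99]).round(1),"slope dx->dy",np.polyfit(B[:,0],B[:,1],1)[0].round(3))
E
python3 - <<'E'
from h import *
A=flat(np.load("w1.npz")["P"])
for a in(("disc",145,377),("dark",140,319.5),("thin",127,261),("bronze",158,204)): ring(A,*a)
for f in("w1","top0","scene0"):
    A=flat(np.load(f+".npz")["P"])
    for y in(-98,-45,14,70,123):
        B=box(A,465,545,y-13,y+13,60,80)
        print(f,"div",y,len(B),"z",np.median(B[:,2]).round(1),"y at 503:",np.polyval(np.polyfit(B[:,0],B[:,1],1),503).round(1), np.polyfit(B[:,0],B[:,1],1)[0].round(3))
A=flat(np.load("w1.npz")["P"]);B=box(A,440,570,-90,110,23,32)
for lo,hi in((460,490),(520,550)):
    C=B[(B[:,0]>lo)&(B[:,0]<hi)];print(C.mean(0),np.polyfit(C[:,1],C[:,0],1))
E
```

```text
disc 629 z 144.7 x 511.3 y [365.3 386.3] slope dx->dy 0.055
dark 898 z 139.6 x 514.7 y [301.8 334.9] slope dx->dy -0.005
thin 435 z 126.6 x 517.8 y [250.3 268.9] slope dx->dy 0.054
bronze 858 z 157.6 x 520.6 y [189.5 216.3] slope dx->dy 0.035
w1 div -98 308 z 65.3 y at 503: -96.1 0.014
w1 div -45 291 z 65.4 y at 503: -44.2 0.012
w1 div 14 273 z 65.4 y at 503: 13.5 0.013
w1 div 70 256 z 65.4 y at 503: 71.2 0.01
w1 div 123 245 z 65.5 y at 503: 122.9 0.014
top0 div -98 83 z 64.1 y at 503: -95.3 0.019
top0 div -45 87 z 64.5 y at 503: -43.2 0.014
top0 div 14 85 z 64.5 y at 503: 14.6 0.015
top0 div 70 75 z 64.5 y at 503: 72.5 0.015
top0 div 123 90 z 64.7 y at 503: 124.2 0.018
scene0 div -98 97 z 65.7 y at 503: -96.7 0.021
scene0 div -45 103 z 65.8 y at 503: -44.9 0.016
scene0 div 14 102 z 66.0 y at 503: 13.4 0.018
scene0 div 70 105 z 66.0 y at 503: 71.1 0.017
scene0 div 123 107 z 66.1 y at 503: 123.1 0.012
[475.27964589  12.92235723  26.24050698] [-1.28532131e-02  4.75445740e+02]
[535.42092671  13.12905475  26.22855977] [-1.25731655e-02  5.35586000e+02]
```

>>> move_arm(motion="2 -2.5 -60 0 44; 2 -2.5 -110 0 44; 2 -2.5 -140 0 44; 2 -2.5 -165 0 44; 2 -2.5 -165 0 44; 2 -2.5 -165 0 15; 2 -2.5 -165 0 15; 2 -2.5 -165 0 15; 2 -2.5 -165 0 15; 2 -2.5 -165 0 15")

```text
time_s: 3.52
tool_pos: [520.6, 202.8, 126.6]
tool_rot: [[0.999, 0.052, 0.001], [0.052, -0.999, 0.002], [0.001, -0.001, -1.0]]
force: [0.3, -1.4, 8.5]
width: 25.1
```

>>> move_arm(motion="0 0 10 0 15; 0 0 30 0 15; 0 0 60 0 15; 0 0 90 0 15; 0 0 100 0 15; 0 0 100 0 15")

```text
time_s: 4.28
tool_pos: [520.5, 202.7, 226.6]
tool_rot: [[0.999, 0.052, 0.001], [0.052, -0.999, 0.002], [0.001, -0.002, -1.0]]
force: [0.1, 0.0, -7.8]
width: 25.2
```

Run:
```python
from h import *
s=bot.sense();print(s["time_s"],s["tool_pos"].round(1),s["tool_rot"].round(3),s["width"],s["force"])
p,d,P,K,T=grab("scene");save(cv2.resize(p[150:330,150:450],(780,468)),"s2.png");A=flat(P)
B=box(A,400,640,180,225,60,300);print(np.percentile(B[:,2],[1,99]),np.percentile(B[:,0],[1,99]))
```

```text
4.275 [520.5 202.7 226.6] [[ 0.999  0.052  0.001]
 [ 0.052 -0.999  0.002]
 [ 0.001 -0.002 -1.   ]] 25.20036798466062 [ 0.14057651  0.02652331 -7.75703995]
[124.77950402 297.56679357] [451.58770895 580.14286831]
```

View pics/s2.png

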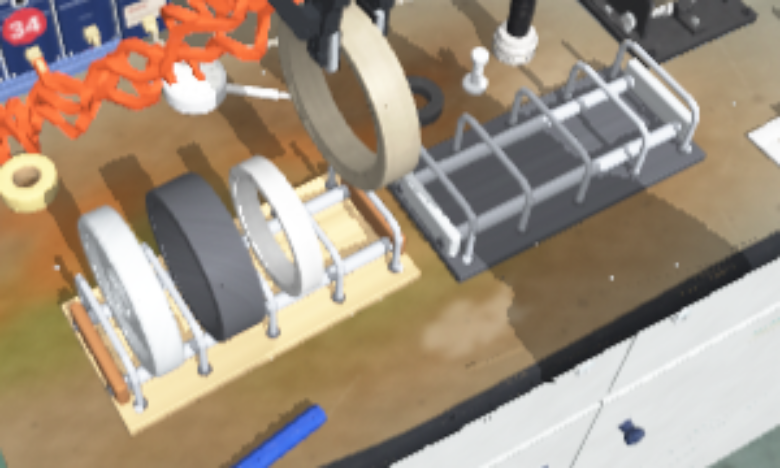

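The bronze ring hangs upright in the jaws (crop px 350,95), with 7.8 N of load. Carrying it to the rightmost place.

>>> move_arm(motion="-3 -50 10 -0.01 15; -6 -110 10 -0.02 15; -9 -165 10 -0.03 15; -12 -220 10 -0.038 15; -14.5 -260 10 -0.038 15; -14.5 -274 10 -0.038 15; -14.5 -274 10 -0.038 15; -14.5 -274 -10 -0.038 15; -14.5 -274 -20 -0.038 15; -14.5 -274 -25 -0.038 15")

```text
time_s: 5.58
tool_pos: [505.7, -70.5, 200.4]
tool_rot: [[1.0, 0.015, -0.001], [0.015, -1.0, 0.001], [-0.001, -0.001, -1.0]]
force: [-0.5, -0.6, -7.6]
width: 25.4
```

Run:
```python
from h import *
s=bot.sense();print(s["time_s"],s["tool_pos"].round(1),s["tool_rot"].round(3),s["width"],s["force"])
for n in("top","scene"):
    p,d,P,K,T=grab(n);A=flat(P)
    B=box(A,400,640,-95,-50,85,135);print(n,len(B),"y",np.percentile(B[:,1],[2,50,98]),"x",np.percentile(B[:,0],[1,99]),"z",B[:,2].min())
```

```text
5.575 [505.7 -70.5 200.4] [[ 1.     0.015 -0.001]
 [ 0.015 -1.     0.001]
 [-0.001 -0.001 -1.   ]] 25.423785696163684 [-0.5200561  -0.59679041 -7.62825337]
top 404 y [-78.33491567 -61.83150796 -53.61535186] x [450.79647931 560.05318295] z 93.9126221795616
scene 660 y [-80.24510998 -60.60941023 -54.92966588] x [450.22425372 619.75847036] z 86.04946371468202
```

Ring centre is at about −67 to −68 and the place's middle about −70. I'll shift −1.5 and lower.

>>> move_arm(motion="0 -1.5 -20 0 15; 0 -1.5 -40 0 15; 0 -1.5 -55 0 15; 0 -1.5 -65 0 15; 0 -1.5 -70 0 15; 0 -1.5 -73 0 15; 0 -1.5 -74 0 15; 0 -1.5 -74 0 15")

```text
time_s: 6.68
tool_pos: [506.0, -72.4, 126.9]
tool_rot: [[1.0, 0.014, 0.0], [0.014, -1.0, 0.001], [0.0, -0.001, -1.0]]
force: [0.2, 0.5, -7.3]
width: 25.2
```

>>> move_arm(motion="0 0 -1 0 15; 0 0 -2 0 15; 0 0 -2 0 15")

```text
time_s: 7.05
tool_pos: [506.8, -72.7, 126.4]
tool_rot: [[1.0, 0.014, 0.003], [0.014, -1.0, 0.001], [0.003, -0.001, -1.0]]
force: [-3.2, 0.1, 24.2]
width: 25.7
```

Seated (contact at 126.4). Release and check.

>>> move_arm(motion="0 0 1 0 15; 0 0 1 0 42; 0 0 1 0 42; 0 0 1 0 42; 0 0 30 0 42; 0 0 80 0 42; 0 0 130 0 42; 0 60 160 0.02 42; 8 160 160 0.04 42; 10 260 160 0.04 38; 10 330 160 0.04 34; 10 330 160 0.04 34")

```text
time_s: 8.55
tool_pos: [516.1, 235.0, 286.5]
tool_rot: [[0.999, 0.054, 0.004], [0.054, -0.999, 0.001], [0.004, -0.001, -1.0]]
force: [1.6, 0.5, 0.7]
width: 34.0
```

Run:
```python
from h import *
s=bot.sense();print(s["time_s"],s["tool_pos"].round(1),s["tool_rot"].round(3),s["width"],s["force"])
p,d,P,K,T=grab("wrist");A=flat(P)
for a in(("disc",145,376),("dark",140,318.5),("thin",127,260),("bronze",158,-70)): ring(A,*a)
p,d,P,K,T=grab("scene");A=flat(P);ring(A,"bronze",158,-70)
save(cv2.resize(p[150:330,150:450],(780,468)),"s3.png")
```

```text
8.55 [516.1 235.  286.5] [[ 0.999  0.054  0.004]
 [ 0.054 -0.999  0.001]
 [ 0.004 -0.001 -1.   ]] 33.96194720421272 [1.58093975 0.54733531 0.70268486]
disc 623 z 144.7 x 510.9 y [365.4 387. ] slope dx->dy 0.053
dark 934 z 139.6 x 514.6 y [301.8 335. ] slope dx->dy -0.007
thin 428 z 126.5 x 517.4 y [250.7 268.4] slope dx->dy 0.013
bronze 0
bronze 202 z 158.9 x 504.6 y [-85.4 -58. ] slope dx->dy -0.008
```

View pics/s3.png

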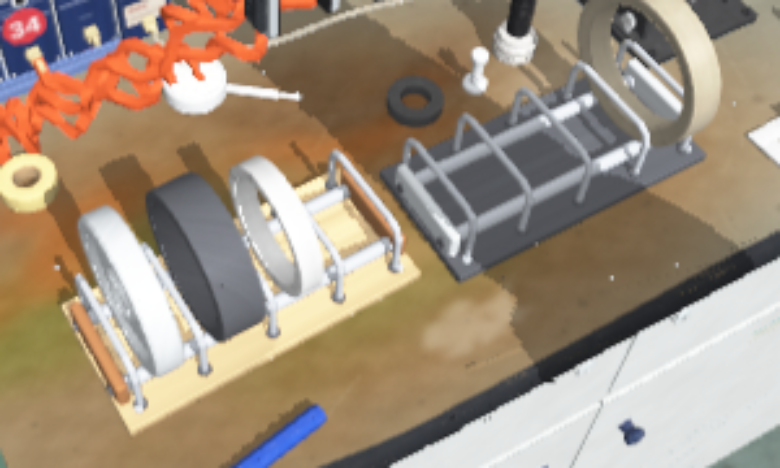

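Bronze stands upright in the rightmost place (top 158.9). Next the thin ring at (517, 259.5).

>>> move_arm(motion="0.5 24.5 -50 0 36; 0.5 24.5 -110 0 36; 0.5 24.5 -150 0 36; 0.5 24.5 -175 0 36; 0.5 24.5 -188 0 36; 0.5 24.5 -188 0 36; 0.5 24.5 -188 0 8; 0.5 24.5 -188 0 8; 0.5 24.5 -188 0 8; 0.5 24.5 -188 0 8; 0.5 24.5 -188 0 8")

```text
time_s: 10.02
tool_pos: [515.6, 264.2, 98.0]
tool_rot: [[0.998, 0.062, 0.003], [0.062, -0.998, 0.004], [0.003, -0.004, -1.0]]
force: [0.3, -1.5, 6.7]
width: 17.5
```

>>> move_arm(motion="0 0 10 0 8; 0 0 30 0 8; 0 0 60 0 8; 0 0 90 0 8; 0 0 100 0 8; 0 0 100 0 8")

```text
time_s: 10.78
tool_pos: [515.5, 264.3, 198.0]
tool_rot: [[0.998, 0.062, 0.003], [0.062, -0.998, 0.004], [0.003, -0.004, -1.0]]
force: [-0.4, 0.1, -3.7]
width: 17.3
```

Run:
```python
from h import *
s=bot.sense();print(s["time_s"],s["tool_pos"].round(1),s["tool_rot"].round(3),s["width"],s["force"])
p,d,P,K,T=grab("scene");save(cv2.resize(p[150:330,150:450],(780,468)),"s4.png");A=flat(P)
```

```text
10.775 [515.5 264.3 198. ] [[ 0.998  0.062  0.003]
 [ 0.062 -0.998  0.004]
 [ 0.003 -0.004 -1.   ]] 17.33224126224762 [-0.41806435  0.11318054 -3.70959696]
```

View pics/s4.png

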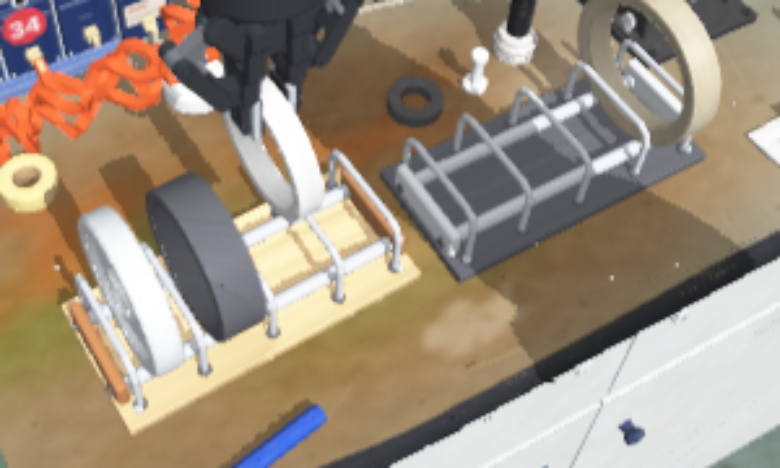

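Thin ring held upright (crop px 280,145). Carry it to the third place (y ≈ −15.5).

>>> move_arm(motion="-2 -50 10 -0.01 8; -4 -110 10 -0.02 8; -6 -165 10 -0.03 8; -9 -220 10 -0.04 8; -11 -265 10 -0.048 8; -11 -280 10 -0.048 8; -11 -280 10 -0.048 8; -11 -280 -10 -0.048 8; -11 -280 -20 -0.048 8; -11 -280 -25 -0.048 8; -11 -280 -25 -0.048 8")

```text
time_s: 12.2
tool_pos: [504.3, -15.5, 172.3]
tool_rot: [[1.0, 0.014, 0.002], [0.014, -1.0, 0.003], [0.002, -0.003, -1.0]]
force: [0.5, 0.5, -2.7]
width: 17.3
```

Run:
```python
from h import *
s=bot.sense();print(s["time_s"],s["tool_pos"].round(1),s["tool_rot"].round(3),s["width"],s["force"])
for n in("top","scene"):
    p,d,P,K,T=grab(n);A=flat(P)
    B=box(A,400,640,-40,10,72,120);print(n,len(B),"y",np.percentile(B[:,1],[2,50,98]),"x",np.percentile(B[:,0],[1,99]),"z",B[:,2].min())
```

```text
12.2 [504.3 -15.5 172.3] [[ 1.     0.014  0.002]
 [ 0.014 -1.     0.003]
 [ 0.002 -0.003 -1.   ]] 17.264685547773947 [ 0.48617645  0.45444359 -2.7066908 ]
top 182 y [-38.43411589 -16.53636816  -6.47059164] x [468.44742587 634.75469029] z 72.41158601332324
scene 427 y [-39.17542651 -16.45995411  -8.08643748] x [465.01157093 633.53547244] z 73.56997952799907
```

>>> move_arm(motion="0 0 -20 0 8; 0 0 -40 0 8; 0 0 -55 0 8; 0 0 -65 0 8; 0 0 -71 0 8; 0 0 -74 0 8; 0 0 -74 0 8; 0 0 -75 0 8; 0 0 -75 0 8")

```text
time_s: 13.42
tool_pos: [504.5, -15.7, 98.4]
tool_rot: [[1.0, 0.014, 0.003], [0.014, -1.0, 0.003], [0.003, -0.003, -1.0]]
force: [-4.9, -0.2, 13.6]
width: 17.4
```

>>> move_arm(motion="0 0 1 0 32; 0 0 1 0 32; 0 0 1 0 32; 0 0 40 0 34; 0 0 90 0 36; 0 0 140 0 40; 0 0 180 0 44; 3 70 180 0.02 44; 6 150 180 0.04 44; 10 230 180 0.04 44; 10 300 180 0.04 46; 10 300 180 0.04 46")

```text
time_s: 14.92
tool_pos: [514.0, 286.8, 278.3]
tool_rot: [[0.998, 0.055, 0.003], [0.055, -0.998, 0.004], [0.003, -0.003, -1.0]]
force: [1.1, -1.0, 0.2]
width: 45.9
```

>>> move_arm(motion="0 0 0 0 46; 0 0 0 0 46")

```text
time_s: 15.18
tool_pos: [514.0, 286.4, 278.1]
tool_rot: [[0.998, 0.055, 0.003], [0.055, -0.998, 0.003], [0.003, -0.003, -1.0]]
force: [-0.7, -0.5, 0.0]
width: 46.2
```

Run:
```python
from h import *
s=bot.sense();print(s["time_s"],s["tool_pos"].round(1),s["tool_rot"].round(3),s["width"],s["force"])
p,d,P,K,T=grab("wrist");A=flat(P)
for a in(("disc",145,376),("dark",140,318.5)): ring(A,*a)
p,d,P,K,T=grab("scene");A=flat(P);ring(A,"bronze",158,-70);ring(A,"thin",127,-15)
save(cv2.resize(p[150:330,150:450],(780,468)),"s5.png")
```

```text
15.175 [514.  286.4 278.1] [[ 0.998  0.055  0.003]
 [ 0.055 -0.998  0.003]
 [ 0.003 -0.003 -1.   ]] 46.170279227989624 [-0.67894659 -0.46126099  0.00377278]
disc 679 z 144.7 x 511.6 y [365.6 387.2] slope dx->dy 0.035
dark 988 z 139.7 x 513.9 y [301.7 334.8] slope dx->dy -0.012
bronze 221 z 158.7 x 504.4 y [-85.7 -57.9] slope dx->dy 0.003
thin 129 z 127.9 x 501.9 y [-28.   -9.6] slope dx->dy -0.024
```

View pics/s5.png

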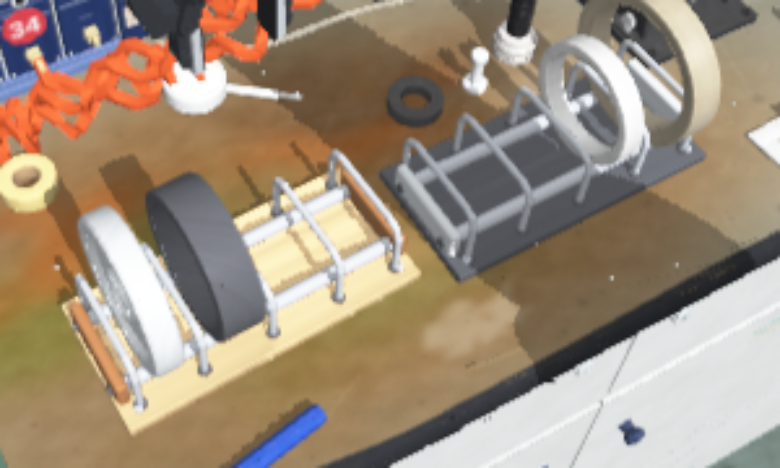

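Thin ring is upright in place 3 (crop px 595,100). Now the dark sleeve at (513.5, 318.3).

>>> move_arm(motion="0 32 0 0 46; 0 32 -50 0 46; 0 32 -100 0 46; 0 32 -140 0 46; 0 32 -160 0 46; 0 32 -168 0 46; 0 32 -168 0 46; 0 32 -168 0 24; 0 32 -168 0 24; 0 32 -168 0 24; 0 32 -168 0 24; 0 32 -168 0 24")

```text
time_s: 16.77
tool_pos: [514.8, 317.7, 111.5]
tool_rot: [[0.999, 0.054, 0.005], [0.054, -0.999, 0.004], [0.005, -0.004, -1.0]]
force: [-1.0, -0.9, 7.5]
width: 33.1
```

>>> move_arm(motion="0 0 10 0 24; 0 0 30 0 24; 0 0 60 0 24; 0 0 90 0 24; 0 0 110 0 24; 0 0 110 0 24; 0 0 110 0 24")

```text
time_s: 17.65
tool_pos: [514.5, 317.6, 220.9]
tool_rot: [[0.999, 0.054, 0.004], [0.054, -0.999, 0.003], [0.004, -0.003, -1.0]]
force: [-0.1, 0.3, -5.8]
width: 33.2
```

>>> move_arm(motion="-2 -50 0 -0.01 24; -4 -110 0 -0.02 24; -6 -165 0 -0.03 24; -8 -220 0 -0.04 24; -9.5 -262 0 -0.04 24; -9.5 -275 0 -0.04 24; -9.5 -275 -10 -0.04 24; -9.5 -275 -25 -0.04 24; -9.5 -275 -35 -0.04 24; -9.5 -275 -35 -0.04 24; -9.5 -275 -35 -0.04 24")

```text
time_s: 19.02
tool_pos: [505.1, 42.9, 186.1]
tool_rot: [[1.0, 0.014, 0.004], [0.014, -1.0, 0.003], [0.004, -0.003, -1.0]]
force: [0.1, -0.3, -5.3]
width: 32.8
```

Run:
```python
from h import *
s=bot.sense();print(s["time_s"],s["tool_pos"].round(1),s["tool_rot"].round(3),s["width"],s["force"])
for n in("top","scene"):
    p,d,P,K,T=grab(n);A=flat(P)
    B=box(A,430,560,10,75,85,130);print(n,len(B),"y",np.percentile(B[:,1],[2,50,98]),"x",np.percentile(B[:,0],[1,99]),"z",B[:,2].min())
save(cv2.resize(p[150:330,150:450],(780,468)),"s6.png")
```

```text
19.025 [505.1  42.9 186.1] [[ 1.     0.014  0.004]
 [ 0.014 -1.     0.003]
 [ 0.004 -0.003 -1.   ]] 32.825983013905386 [ 0.07778062 -0.33578344 -5.34897077]
top 176 y [44.99660362 56.85420302 63.16074411] x [459.53860381 547.8014855 ] z 98.45205434425066
scene 678 y [28.19854274 48.98293025 61.47927888] x [454.97232007 547.94443489] z 96.50541840776032
```

View pics/s6.png

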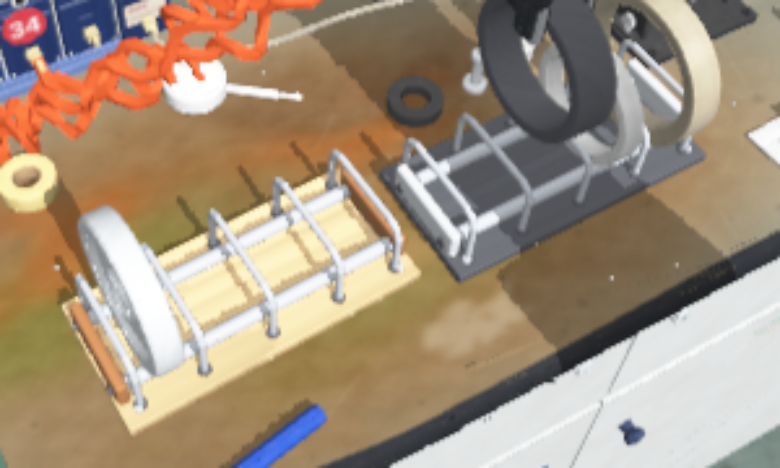

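Sleeve centre is about 2.5 mm left of the place's middle. I'll correct −2 and lower.

>>> move_arm(motion="0 -2 -20 0 24; 0 -2 -40 0 24; 0 -2 -55 0 24; 0 -2 -65 0 24; 0 -2 -71 0 24; 0 -2 -74 0 24; 0 -2 -75 0 24; 0 -2 -76 0 24; 0 -2 -76 0 24")

```text
time_s: 20.25
tool_pos: [505.4, 40.8, 111.5]
tool_rot: [[1.0, 0.014, 0.006], [0.014, -1.0, 0.004], [0.006, -0.004, -1.0]]
force: [-6.6, 0.6, 20.1]
width: 32.8
```

>>> move_arm(motion="0 0 1 0 46; 0 0 1 0 46; 0 0 1 0 46; 0 0 40 0 46; 0 0 90 0 46; 0 0 140 0 46; 0 0 170 0 44; 3 70 170 0.02 40; 5 150 170 0.04 40; 7 230 170 0.04 40; 7 310 170 0.04 40; 7 310 170 0.04 40")

```text
time_s: 21.75
tool_pos: [512.0, 352.9, 281.5]
tool_rot: [[0.999, 0.054, 0.006], [0.054, -0.999, 0.004], [0.006, -0.003, -1.0]]
force: [0.5, -1.1, -0.1]
width: 40.1
```

>>> move_arm(motion="0 0 0 0 40; 0 0 0 0 40")

```text
time_s: 22.0
tool_pos: [512.0, 352.5, 281.2]
tool_rot: [[0.999, 0.054, 0.006], [0.054, -0.999, 0.003], [0.006, -0.003, -1.0]]
force: [0.5, -0.7, 0.2]
width: 40.0
```

Run:
```python
from h import *
s=bot.sense();print(s["time_s"],s["tool_pos"].round(1),s["tool_rot"].round(3),s["width"],s["force"],s["joint_pos"].round(2))
p,d,P,K,T=grab("wrist");A=flat(P)
for a in(("disc",145,376),): ring(A,*a)
p,d,P,K,T=grab("scene");A=flat(P);ring(A,"bronze",158,-70);ring(A,"thin",127,-17);ring(A,"dark",140,42)
```

```text
22.0 [512.  352.5 281.2] [[ 0.999  0.054  0.006]
 [ 0.054 -0.999  0.003]
 [ 0.006 -0.003 -1.   ]] 40.00074015283432 [ 0.48998737 -0.72260976  0.15531827] [-0.7   0.74  0.1   1.22 -0.07  1.18 -2.12]
disc 680 z 145.1 x 511.1 y [365.5 387. ] slope dx->dy 0.051
bronze 214 z 158.6 x 504.7 y [-86.  -58.5] slope dx->dy 0.008
thin 132 z 128.1 x 503.4 y [-29.1  -9. ] slope dx->dy -0.031
dark 278 z 141.7 x 502.8 y [25.9 59. ] slope dx->dy 0.011
```

Dark sleeve seated (141.7 in the scene camera, which reads about +1). Now the disc.

>>> move_arm(motion="-1 24 0 0 40; -1 24 -50 0 40; -1 24 -100 0 40; -1 24 -140 0 40; -1 24 -158 0 40; -1 24 -166 0 40; -1 24 -166 0 40; -1 24 -166 0 12; -1 24 -166 0 12; -1 24 -166 0 12; -1 24 -166 0 12; -1 24 -166 0 12")

```text
time_s: 23.6
tool_pos: [511.9, 375.9, 116.8]
tool_rot: [[0.999, 0.053, 0.007], [0.052, -0.999, 0.004], [0.008, -0.004, -1.0]]
force: [-0.1, -1.3, 6.7]
width: 21.1
```

>>> move_arm(motion="0 0 10 0 12; 0 0 30 0 12; 0 0 60 0 12; 0 0 90 0 12; 0 0 110 0 12; 0 0 110 0 12; 0 0 110 0 12")

```text
time_s: 24.48
tool_pos: [511.5, 375.6, 226.0]
tool_rot: [[0.999, 0.053, 0.006], [0.052, -0.999, 0.003], [0.006, -0.003, -1.0]]
force: [-0.9, 0.1, -6.1]
width: 21.2
```

>>> move_arm(motion="-2 -50 0 -0.01 12; -4 -110 0 -0.02 12; -6 -165 0 -0.03 12; -7 -220 0 -0.039 12; -7.5 -265 0 -0.039 12; -7.5 -278 0 -0.039 12; -7.5 -278 -10 -0.039 12; -7.5 -278 -25 -0.039 12; -7.5 -278 -35 -0.039 12; -7.5 -278 -35 -0.039 12; -7.5 -278 -35 -0.039 12")

```text
time_s: 25.85
tool_pos: [504.1, 98.0, 191.3]
tool_rot: [[1.0, 0.014, 0.007], [0.014, -1.0, 0.003], [0.007, -0.003, -1.0]]
force: [1.0, 0.5, -5.6]
width: 21.2
```

Run:
```python
from h import *
s=bot.sense();print(s["time_s"],s["tool_pos"].round(1),s["tool_rot"].round(3),s["width"],s["force"])
for n in("top","scene"):
    p,d,P,K,T=grab(n);A=flat(P)
    B=box(A,430,560,75,125,95,140);print(n,len(B),"y",np.percentile(B[:,1],[2,50,98]),"x",np.percentile(B[:,0],[1,99]),"z",B[:,2].min())
    ring(A,"dark",140,42)
save(cv2.resize(p[150:330,150:450],(780,468)),"s7.png")
```

```text
25.85 [504.1  98.  191.3] [[ 1.     0.014  0.007]
 [ 0.014 -1.     0.003]
 [ 0.007 -0.003 -1.   ]] 21.21514664027156 [ 1.02446407  0.50234583 -5.5638201 ]
top 82 y [104.88409812 109.46373441 111.31087286] x [449.4607485  506.71994889] z 98.55952655614692
dark 0
scene 521 y [101.85659231 106.13218169 110.27741127] x [445.24668711 554.34605598] z 98.18865258287587
dark 149 z 141.0 x 501.5 y [25.6 49.5] slope dx->dy -0.203
```

View pics/s7.png

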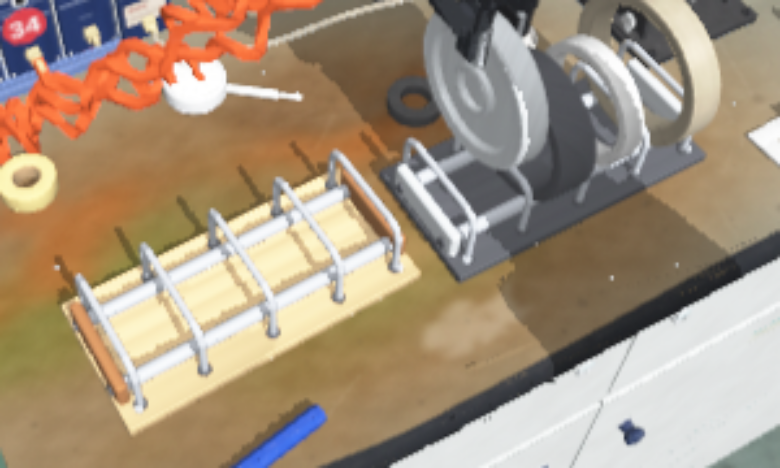

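>>> move_arm(motion="0 -1 -20 0 12; 0 -1 -40 0 12; 0 -1 -55 0 12; 0 -1 -65 0 12; 0 -1 -71 0 12; 0 -1 -74 0 12; 0 -1 -75 0 12; 0 -1 -76 0 12; 0 -1 -76 0 12")

```text
time_s: 27.08
tool_pos: [504.7, 96.9, 116.7]
tool_rot: [[1.0, 0.014, 0.009], [0.014, -1.0, 0.004], [0.009, -0.004, -1.0]]
force: [-2.7, -1.6, 18.0]
width: 21.1
```

Seated. Release, rise, and back off to the left for the final look.

>>> move_arm(motion="0 0 1 0 32; 0 0 1 0 32; 0 0 1 0 32; 0 0 1 0 32; 0 0 40 0 32; 0 0 90 0 32; 0 0 140 0 32; 0 0 180 0 32; 0 60 190 0 32; 0 120 190 0 32; 0 180 190 0 32; 0 180 190 0 32")

```text
time_s: 28.58
tool_pos: [503.3, 281.3, 305.8]
tool_rot: [[1.0, 0.02, 0.007], [0.019, -1.0, 0.005], [0.007, -0.005, -1.0]]
force: [0.2, -1.7, 0.3]
width: 32.0
```

Run:
```python
from h import *
s=bot.sense();print(s["time_s"],s["tool_pos"].round(1),s["width"],s["force"])
ims=[]
for n in("top","scene","wrist"):
    p,d,P,K,T=grab(n);A=flat(P)
    print(n)
    for a in(("disc",145,97),("dark",140,42),("thin",127,-17),("bronze",158,-71)): ring(A,*a)
    ims.append(p)
a=cv2.resize(ims[0][140:260,250:400],(400,320));b=cv2.resize(ims[1][140:260,280:430],(400,320))
save(np.hstack([a,b]),"fin.png")
```

```text
28.575 [503.3 281.3 305.8] 32.028130040944646 [ 0.18071947 -1.70146275  0.29271439]
top
disc 131 z 145.5 x 502.5 y [ 89.1 109. ] slope dx->dy -0.027
dark 166 z 140.2 x 503.5 y [28.1 59.8] slope dx->dy 0.003
thin 80 z 127.3 x 506.0 y [-26.2  -7.5] slope dx->dy 0.158
bronze 135 z 157.8 x 504.9 y [-83.1 -56.8] slope dx->dy -0.123
scene
disc 201 z 146.6 x 501.4 y [ 87.7 108.4] slope dx->dy 0.026
dark 273 z 141.0 x 503.1 y [25.8 59. ] slope dx->dy 0.03
thin 137 z 128.0 x 504.5 y [-28.2  -8.9] slope dx->dy -0.087
bronze 209 z 158.8 x 504.5 y [-85.9 -58.2] slope dx->dy 0.01
wrist
disc 582 z 145.2 x 503.5 y [ 87.6 108.5] slope dx->dy 0.0
dark 881 z 139.9 x 504.7 y [26.2 59.1] slope dx->dy 0.004
thin 431 z 127.0 x 504.6 y [-27.5  -9.2] slope dx->dy 0.041
bronze 0
```

View pics/fin.png

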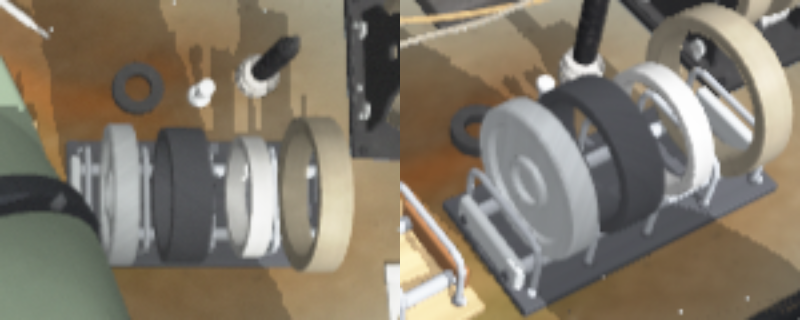

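All four stand at seated height in the order disc, dark, thin, bronze. The plug and stud are untouched. Handing in.

```bash
python3 -c "
from rig import bot
print(bot.job_done())"
```

```text
the job is handed in; nothing more can be done
None
```

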